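# Tuck the notebook under the copy stand's arm and set the line pointer

## Robot

A 7-joint arm with a two-finger parallel gripper is mounted at the origin on the work surface; the furniture and walls round the work are solid. World frame = base frame: x ahead of the robot, y to its left, z up, the work surface at z = 0. Lengths are in m, angles in rad, forces in N, time in s.
With the tool pointing down it reaches from about 0.425 to 1.025 m from the base axis. Payload 9.4 kg.
Tool frame: the origin (TCP) lies midway between the tips of the shut fingers; the grasp point (between the pads) lies arm.grasp_offset behind it (arm.grasp_offset is the distance from the TCP to the grasp point, in m); z points along the fingers, y is the line along which they close (so a half turn about z gives the same grasp; the last joint's range is limited). The gripper opens to 93 mm and grips with 3 to 60 N. Pads are 15 mm wide; open, the fingers measure 128 mm over their backs; the gripper's body (75 mm by 188 mm) begins 65 mm behind the grasp point.
Start: joints at [1.061, 0.599, -0.003, 1.599, 0.002, 0.943, -0.08], TCP at [0.304, -0.658, 0.219] pointing down, gripper open.
Joint ranges: [-2.57, 2.57], [-0.35, 1.97], [-1.29, 1.29], [0.11, 2.56], [-1.05, 4.19], [0.11, 1.86], [-2.63, 2.63]. Speed limits (rad/s): [2.22, 2.22, 3.01, 3.01, 3.14, 3.14, 3.14].

## Interface

Orientations are given as a unit quaternion [x, y, z, w].
In Python, from bench import readout, cams, ticket, spot_in, arm gives the robot as it stands. The module is installed in compiled form; this text tells all that it offers.
- The arm moves only by the tool jog_arm, never from a script. Its argument "series" is a list of rows, each a list of 3 entries, a list of its own where there are three numbers: the shift along the tool's x, y, z as a fraction of full scale, then the turn, a rotation vector about the tool's x, y, z as a fraction of full scale, then the closure, from 0 (fully open) to 1 (shut). A call has 1 to 20 rows; each row is the pose to reach, as a shift and turn from the pose commanded when the call began, along the tool's axes at that moment, turning the shorter way round; what a row does not reach only later rows make up. Full scale, the value 1, is 0.5 m for a shift and 180 degrees for a turn. A row lasts 1/12 s, in which the tool goes at most 41.7 mm and 7.16 degrees, less where a joint would pass 70% of its speed; a pose out of reach is approached as far as the arm can. A call with a number of a shift or a turn outside -1 to 1 is refused whole. A call with a gripper value outside its range is refused whole. The fingers move at their own pace and stop on an object; the grip force is fixed at half the most. Time passes only in rows, so rows that repeat a pose let the fingers close. It gives the time, the measured TCP pose, the force, the opening and the grip force at its end, in the units of the state.
- readout.get_state(): the state, without advancing time (a new reading comes with each control period).
- cams.snapshot(name): name is "scene" or "top" or "wrist"; returns a dict with "pixels" (420x560x3 uint8, red, green, blue), "camera_matrix" (3x3 intrinsics, pixels), "view" (4x4, takes a point from world to camera coordinates); the wrist camera has in their place "tool_from_camera" (4x4, takes a point from camera to tool coordinates, whose origin is the TCP and whose axes are the flange's). Camera axes: x right, y up, looking along -z (the intrinsics and any distortion apply to the point x, -y, -z); pixel columns grow to the right and rows downward; lengths in m; the calibration is good to about 2 mm. A picture is of the moment at which its call begins: read the wrist's pose just before it. There is no depth.
- ticket.job_done(): hands the job in; it is judged then, once.
Trained networks look in the newest picture that a camera, given by its name, has taken for a name from the list of things; names that differ only in an ending like _2 or _b are one class to them, and where a whole thing is asked for, a point or a joint stands for the part that bears it (a point fixed in the world has none). Each returns a list of dicts, best first, with "confidence" (0 to 1); they miss things now and then, are a little off and sometimes report something else, mostly with a low value. They report only what shows in the picture. A call takes as long as a camera call. They do not tell look-alikes from the thing itself.
- spot_in(camera, thing): "rect" ([left, top, width, height] in pixels, round what is visible of it).
The state is a dict: "clock": time; "qpos": joint angles; "joint_velocities": joint speeds; "effort": joint torques, N m; "tool_pos": TCP position; "tool_rot": TCP orientation; "ft_force": force on the tool from outside, world axes, zero at the start; "torque": the same for the moment, N m; "gripper_width": opening from 0.0 (shut) to 1.0 (fully open); "grasp_force": force on a finger pad.
Only numpy, scipy, OpenCV 4.12 (cv2) and the standard library are available. Lean on these libraries where they do the work, as an engineer would, in place of code of your own. Each camera call takes 0.05 s, during which the arm holds its last target. There are 200 camera calls.

## Task

Make the copy stand ready for typing: first push the notebook on its bed under the sprung hold-down arm until it is fully home against the back stop. Then turn the stand's black knob until the dark line pointer stands exactly opposite the tip of the pointed rider on the scale (not the blunt one); move the pointer only with the knob, and do not shift the mug, tape, stapler or charger.

Things in the scene. Friction and masses are not known exactly. Their poses are not given: they have to be found in the camera images.
- stand: fixed copy stand, grey base plate 220x288x8 mm. Origin on the table top under the bed's centre; x from its open front (robot side) to its back, y left, z up. Bed: plate top between side rails at y = +-75 mm (rail tops 18 mm up), from x = -110 mm to the back stop at x = 97 mm (22 mm tall). White scale strip along x at y = -107 mm, top 21 mm up. Sloped knob head at x = 0, y = -172 mm.
- notebook_centre (a point): centre, half-way up, of the loose red-brown notebook 140x90x12 mm, 0.1 kg, flat on the bed's front: 140 mm side (its own x) across the bed with 5 mm play each side, its y to the stand's back, z up. Home against the back stop, its centre is at x = 52 mm in the stand's frame. Pushed at the middle of its front edge it slides straight; lifting the arm's lip takes a few newtons more.
- hold_foot (a point): lowest line of the sprung steel hold-down arm's foot, a bar 60 mm wide across the bed's middle, 58 mm ahead of its hinge on the back stop, at rest 6 mm above the bed. Ahead of it a lip 60 mm wide, 24 mm long is turned up 26 degrees towards the robot; the notebook pushed against the lip lifts it and slips beneath.
- hold_arm (a joint): hinge of the hold-down arm, rad: 0 resting, about 0.1 when its foot stands on the notebook; a spring presses it down with about 2 N at the foot.
- knob_grip (a point): on the axis of the round black knob (diameter 44, length 36 mm), about 93 mm above the table, 16 mm below the knob's top, 20 mm above its underside, which stands 13 mm off a grey sloped face 62x54 mm. The axis leans 35 degrees from vertical towards the robot: (-0.574, 0, 0.819) in the stand's frame. The point's z is that axis, outward; its x and y turn with the knob.
- knob (a joint): turn of the knob, rad; grows clockwise as seen looking at its top; -4.6 to 4.6; stiff (0.05 N m), stays where left. Each rad clockwise moves the pointer 11 mm along the stand's +x (away from the robot), anticlockwise back. The turn needed is 1.6 to 3.2 rad, either way, so more than one grasp.
- pointer_tip (a point): tip of the dark steel line pointer, a needle 4 mm wide, 14 mm long, on the bed side of the scale strip, pointing across it towards the knob; 25 mm above the table. It moves along the stand's x with the knob only. Its axes are the stand's.
- carriage: dark steel carriage of the line pointer, 30 x 12 x 8 mm on the scale strip; geared to the knob. Origin on the strip beside the needle, at the needle's place along the stand's x. Not to be pushed by the robot.
- mark_tip (a point): tip of the pointed dark steel rider (20x21x11 mm, a wedge narrowing to a point towards the bed) on the knob side of the scale strip: the pointer must stand opposite it (same place along the stand's x, within 2.5 mm). Axes: the stand's. Another, blunt rider elsewhere on the strip means nothing.
- mug: white mug, 81 mm wide, 94 mm tall, bystander; origin at its foot
- tape: roll of tape, 92 mm wide, 48 mm tall, bystander; origin at its underside
- stapler: black stapler, 34 x 135 x 49 mm, bystander; origin at its underside
- charger: white charger block, 52 x 52 x 28 mm, bystander; origin at its underside
- bed_centre (a point): middle of the bed's surface, on the stand's y = 0 line, 8 mm above the table; the stand's axes
Not all that is in view belongs to the job. Leave any white look-alike of the part that bears notebook_centre alone.

How it is judged:
On the way, in this order (a step that is already met when the one before it is completed fails the run):
1. the notebook is home against the back stop, under the hold-down arm (x of notebook_centre in the frame of stand above 0.046 m and z of notebook_centre in the frame of stand below 0.019 m and y of notebook_centre in the frame of stand between -0.012 and 0.012 m and value of joint hold_arm between 0.04 and 0.2 rad), for 0.2 s.
2. the pointer stands opposite the pointed rider (x of pointer_tip in the frame of mark_tip between -0.0025 and 0.0025 m), for 0.3 s.
At the end, for the whole second after the job is handed in: The notebook lies flat on the bed within 6 mm of the back stop with the arm's foot resting on it, and the pointer is within 2.5 mm of the pointed rider's tip along the scale, knob at rest (all of step 1 and all of step 2 and velocity of joint knob between -0.05 and 0.05 rad/s); the robot touches nothing.
It fails at once if the robot pushes the pointer carriage itself (contact force between any of the fingers, the arm and carriage above 1.5 N).
It fails at once if the mug, tape, stapler or charger is shifted by more than 30 mm (distance of any of mug, tape, stapler, charger from where it was at the start of the episode above 0.03 m).
It also fails if it takes over 72 s, if anything falls off the work surface, if the arm or the gripper's body presses on something with over 40 N, if the wrist force passes 120 N, or if a joint passes its speed limit or range.

## Working session

There is one attempt and no reset: what is moved stays moved. The work goes in short steps, Python scripts to look and compute and a tool call to move; the robot and the scene stay as the last step left them, time stands still between calls to the robot, and variables do not carry over. Pictures are saved under pics/ and viewed, at most 10 in all, crops included, and the job is handed in when it is done.

Besides the shell and the picture viewer there is one more tool, called by a JSON object that holds its "fn" and its "kwargs". jog_arm: Moves the arm, as the interface text tells. Shift numbers are shares of 0.5 m and turn numbers shares of 180 degrees, none past 1 either way. Its arguments: {"type":"object","properties":{"series":{"type":"array"}},"required":["series"]}

```bash
mkdir -p pics
cat > h.py <<'E'
import numpy as np, cv2
from bench import readout, cams, ticket, spot_in, arm
from scipy.spatial.transform import Rotation as R
def ray(s,uv):
    K=s["camera_matrix"];V=np.linalg.inv(s["view"])
    d=np.linalg.inv(K)@[uv[0],uv[1],1]; d=np.array([d[0],-d[1],-d[2]])
    return V[:3,3],V[:3,:3]@d
def at_z(s,uv,z):
    o,d=ray(s,uv); return o+d*(z-o[2])/d[2]
def proj(s,p):
    c=s["view"]@np.append(p,1); q=s["camera_matrix"]@[c[0],-c[1],-c[2]]; return q[:2]/q[2]
def save(s,n,crop=None,k=1):
    im=s["pixels"][:,:,::-1]
    if crop: x,y,w,h=crop; im=im[y:y+h,x:x+w]
    cv2.imwrite("pics/"+n,cv2.resize(im,None,fx=k,fy=k,interpolation=cv2.INTER_CUBIC))
E
python3 - <<'E'
from h import *
print(arm.grasp_offset, readout.get_state())
ims=[]
for c in ["top","scene"]:
    s=cams.snapshot(c); ims.append(s["pixels"][:,:,::-1])
    print(c,s["camera_matrix"].tolist(),np.round(s["view"],4).tolist())
    for t in ["stand","notebook_centre","hold_foot","knob_grip","pointer_tip","carriage","mark_tip","mug","tape","stapler","charger"]:
        print(t,[(np.round(r["rect"],1).tolist(),round(r["confidence"],2)) for r in spot_in(c,t)[:3]])
    save(s,c+".png",k=1.4)
E
```

```text
0.0188 {'clock': 0.0, 'qpos': array([ 1.06131612,  0.60008483, -0.00254569,  1.60011692,  0.00179577,
        0.94291223, -0.07980797]), 'joint_velocities': array([ 0.00048183,  0.00060538, -0.00064347, -0.0009127 , -0.00224923,
        0.00074185, -0.00075629]), 'effort': array([ 2.86198283e-04, -7.65086246e+01,  1.49749719e+00, -2.52362019e+01,
       -5.23315044e-02,  1.67019549e-02,  1.79317994e-04]), 'tool_pos': array([ 0.3038447 , -0.65772288,  0.21779367]), 'tool_rot': array([ 9.76673219e-01,  2.14729704e-01, -2.28446272e-04, -7.24394837e-04]), 'ft_force': array([-0.06853714, -0.80665212, -0.00766679]), 'torque': array([-0.03517089,  0.01447372,  0.00636058]), 'grasp_force': 0.0, 'gripper_width': 0.998988846224877}
top [[448.5546756094449, 0.0, 286.6364494100384], [0.0, 448.5546756094449, 212.79502696213248], [0.0, 0.0, 1.0]] [[0.0092, -0.9999, 0.0138, -0.0027], [0.9864, 0.0113, 0.1638, -0.4312], [-0.1639, 0.0121, 0.9864, -1.1512], [0.0, 0.0, 0.0, 1.0]]
stand [([240.4, 133.6, 107.8, 87.8], 0.87), ([143.5, 198.3, 44.7, 39.4], 0.58)]
notebook_centre [([369.8, 273.2, 57.8, 60.9],
[... 841 characters left out ...]
otebook_centre [([189.1, 148.1, 50.2, 22.6], 0.84), ([261.7, 220.8, 50.8, 34.8], 0.8), ([248.8, 237.5, 3.8, 7.7], 0.63)]
hold_foot [([257.0, 249.8, 31.6, 26.8], 0.54)]
knob_grip [([218.5, 203.5, 19.6, 16.1], 0.55), ([257.8, 252.2, 31.2, 26.4], 0.49)]
pointer_tip [([362.9, 228.7, 42.9, 29.9], 0.7), ([247.2, 236.4, 4.9, 9.2], 0.47)]
carriage [([246.9, 239.3, 2.8, 1.4], 0.61)]
mark_tip [([232.3, 243.5, 7.7, 1.3], 0.55)]
mug [([368.1, 269.3, 38.1, 44.2], 0.97)]
tape [([145.0, 230.8, 39.1, 32.1], 0.74)]
stapler [([259.9, 222.9, 54.6, 33.5], 0.69), ([260.1, 252.5, 26.1, 31.5], 0.62), ([364.0, 227.8, 43.5, 31.0], 0.56)]
charger [([188.7, 191.4, 26.7, 17.3], 0.71), ([366.7, 269.7, 39.7, 43.6], 0.7)]
```

View pics/top.png

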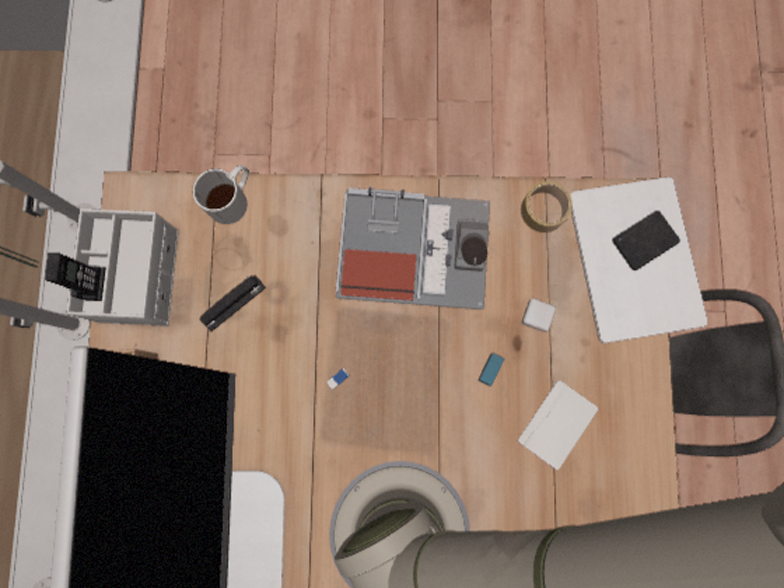

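View pics/scene.png

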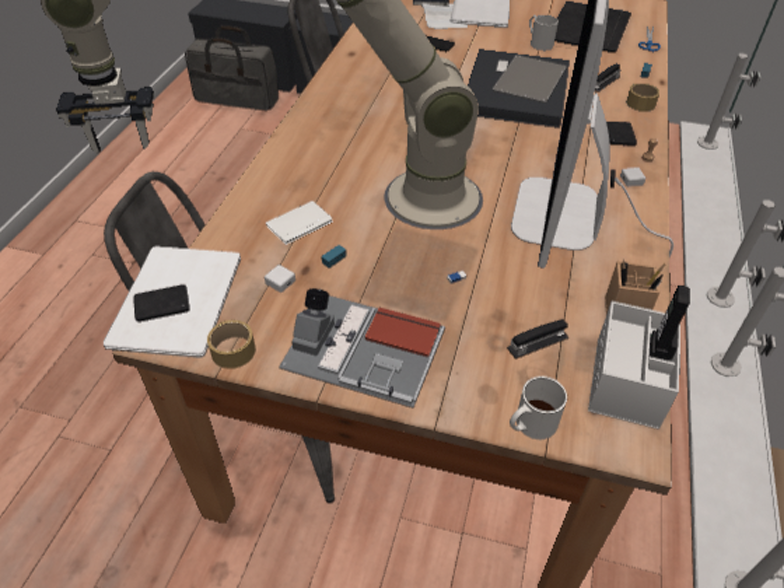

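The top view shows the stand spanning (337..490, 190..307) in the 1.4x picture, with the notebook at (380,274), knob at (473,248), pointer at about (430,248) and a rider at about (446,234). Next is a close crop to fit the stand's pose.

Run:
```python
from h import *
s=cams.snapshot("top"); save(s,"topc.png",(232,128,125,96),6)
```

```text
(no output)
```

View pics/topc.png

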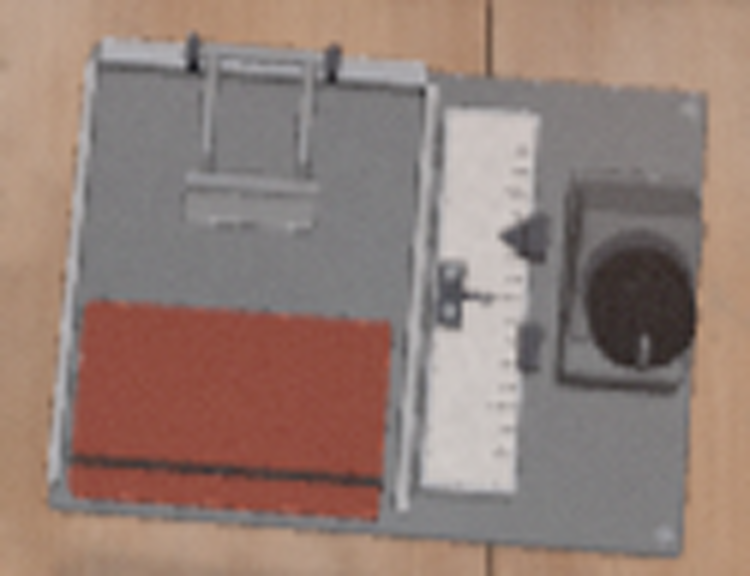

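Run:
```python
from h import *
from scipy.optimize import least_squares
s=cams.snapshot("top")
P=lambda x,y,z:at_z(s,((x+.5)/6-.5+232,(y+.5)/6-.5+128),z)
fl,fr,br=P(50,508,.008),P(682,553,.008),P(706,92,.008)
st=[P(447,107,.021),P(541,113,.021),P(421,490,.021),P(516,494,.021)]
nb=np.mean([P(88,302,.02),P(390,322,.02),P(378,520,.02),P(70,497,.02)],0)
print(fl,fr,br,np.linalg.norm(fl-fr),np.linalg.norm(fr-br)); print(np.array(st),nb)
y1=fl-fr; x1=br-fr
a1=np.arctan2(-y1[0],y1[1]); a2=np.arctan2(x1[1],x1[0]); print("yaw",np.degrees([a1,a2]), [np.degrees(np.arctan2(d[1],d[0])) for d in (st[0]-st[2],st[1]-st[3])])
a=(a1*288+a2*220)/508; ex=np.array([np.cos(a),np.sin(a),0]); ey=np.array([-ex[1],ex[0],0])
# origin: mid of x edges; y from strip centre -107 mm
mx=np.mean([fl@ex+.11,fr@ex+.11,br@ex-.11]); ms=np.mean([p@ey for p in st])+.107; me=np.mean([fl@ey-.085,(fr@ey+br@ey)/2+.203])
print("my",ms,me,nb@ey,"strip mid x",np.mean([p@ex for p in st])-mx)
o=ex*mx+ey*ms; print("origin",o,"yaw",np.degrees(a),"nb x",nb@ex-mx,nb@ey-ms)
k=o-0.172*ey; print("knob axis foot",k)
pt=P(490,297,.025); mk=P(500,238,.027)
print("ptr",(pt-o)@ex,(pt-o)@ey,"mark",(mk-o)@ex,(mk-o)@ey)
for n,p in [("knobtop",o-.172*ey+(-.0092-0.0)*0*ex)]: pass
kt=P(640,300,.106); print("knob top meas",(kt-o)@ex,(kt-o)@ey)
```

```text
[0.43585801 0.12781932 0.008     ] [ 0.41855873 -0.1573469   0.008     ] [ 0.63511869 -0.17116016  0.008     ] 0.28569046369996837 0.21700004550786103
[[ 0.6220087  -0.05013147  0.021     ]
 [ 0.61973939 -0.09323535  0.021     ]
 [ 0.44376297 -0.03886742  0.021     ]
 [ 0.4424396  -0.08139355  0.021     ]] [0.47960342 0.04639583 0.02      ]
yaw [-3.47152734 -3.64966305] [np.float64(-3.615935839548177), np.float64(-3.821094294851681)]
my 0.07414756173655423 0.0706115700601731 0.07599261355694825 strip mid x -0.001320045286697158
origin [0.5399281  0.04080618 0.        ] yaw -3.5486727241335045 nb x -0.06055498618072053 0.001845051820394017
knob axis foot [ 0.52928191 -0.13086402  0.        ]
ptr -0.0012534612195939793 -0.11060661385028879 mark 0.025933838852442964 -0.1133245565584116
knob top meas -0.0184039354669729 -0.1690473348137365
```

```bash
cat >> h.py <<'E'
YAW=np.radians(-3.55); O=np.array([.5399,.0408,0])
Rs=R.from_euler('z',YAW)
def W(x,y,z): return O+Rs.apply([x,y,z])
def down(tilt=0,spin=0):
    # tool x along stand x, pointing down; tilt>0: body leans towards stand +x; spin about tool z (deg)
    return Rs*R.from_euler('y',tilt,degrees=True)*R.from_euler('x',180,degrees=True)*R.from_euler('z',spin,degrees=True)
def knobrot(spin): # tool z = -axis
    z=np.array([.574,0,-.819]); z/=np.linalg.norm(z); x=np.cross([0,1,0],z)*-1; y=np.cross(z,x)
    return Rs*R.from_matrix(np.c_[x,y,z])*R.from_euler('z',spin,degrees=True)
def plan(p,rot):
    s=readout.get_state(); T=R.from_quat(s["tool_rot"])
    d=T.inv().apply(p-s["tool_pos"])/.5; r=(T.inv()*rot).as_rotvec()/np.pi
    print("t",round(s["clock"],2),"shift",np.round(d,4).tolist(),"turn",np.round(r,4).tolist(),"rows",np.linalg.norm(d)*12, np.linalg.norm(r)*180/7.16)
E
python3 - <<'E'
from h import *
plan(W(-.125,.001,.12),down(10))
print(down(10).apply([0,0,1]),knobrot(0).as_matrix())
E
```

```text
t 1.3 shift [0.7955, -1.1916, 0.1972] turn [0.0138, -0.0544, 0.1571] rows 17.35504953567436 4.193898071356917
[-0.17331497  0.01075222 -0.98480775] [[ 0.81733161 -0.06191955  0.5728307 ]
 [-0.05070611 -0.99808114 -0.03553761]
 [ 0.57393199  0.         -0.81890297]]
```

{"fn": "jog_arm", "kwargs": {"series": [[[0.4,-0.6,0],[0,0,0.157],1],[[0.4,-0.6,0],[0,0,0.157],1],[[0.4,-0.6,0],[0,0,0.157],1],[[0.4,-0.6,0],[0,0,0.157],1],[[0.4,-0.6,0],[0,0,0.157],1],[[0.4,-0.6,0],[0,0,0.157],1],[[0.4,-0.6,0],[0,0,0.157],1],[[0.4,-0.6,0],[0,0,0.157],1],[[0.4,-0.6,0],[0,0,0.157],1],[[0.4,-0.6,0],[0,0,0.157],1],[[0.4,-0.6,0],[0,0,0.157],1]]}}

```text
clock: 2.22
tool_pos: [0.3604, -0.3008, 0.2191]
tool_rot: [1.0, -0.029, 0.0, 0.0]
ft_force: [-0.6, -0.4, 0.3]
gripper_width: 0.261
grasp_force: 0.0
```

Run:
```python
from h import *
print(readout.get_state()["qpos"])
plan(W(-.125,.001,.12),down(10))
```

```text
[ 0.49150865  0.29514337  0.1062774   2.1725472  -0.04973969  0.67526755
 -0.99591464]
t 2.22 shift [0.0692, -0.7059, 0.198] turn [0.0002, -0.0558, 0.0015] rows 8.837098880003778 1.4036607950643338
```

{"fn": "jog_arm", "kwargs": {"series": [[[0.07,-0.706,0.05],[0,-0.056,0],1],[[0.07,-0.706,0.05],[0,-0.056,0],1],[[0.07,-0.706,0.05],[0,-0.056,0],1],[[0.07,-0.706,0.05],[0,-0.056,0],1],[[0.07,-0.706,0.05],[0,-0.056,0],1],[[0.07,-0.706,0.05],[0,-0.056,0],1],[[0.07,-0.706,0.05],[0,-0.056,0],1],[[0.07,-0.706,0.05],[0,-0.056,0],1],[[0.07,-0.706,0.05],[0,-0.056,0],1],[[0.07,-0.706,0.05],[0,-0.056,0],1],[[0.07,-0.706,0.198],[0,-0.056,0],1],[[0.07,-0.706,0.198],[0,-0.056,0],1],[[0.07,-0.706,0.198],[0,-0.056,0],1],[[0.07,-0.706,0.198],[0,-0.056,0],1]]}}

```text
clock: 3.38
tool_pos: [0.4157, 0.0468, 0.119]
tool_rot: [0.995, -0.031, -0.09, -0.002]
ft_force: [1.5, -0.6, 0.9]
gripper_width: 0.002
grasp_force: 0.0
```

Run:
```python
from h import *
st=readout.get_state(); print(st["qpos"])
s=cams.snapshot("wrist"); save(s,"w1.png",k=1.4)
print(s["camera_matrix"].tolist(),np.round(s["tool_from_camera"],4).tolist())
plan(W(-.125,.001,.013),down(10))
```

```text
[-0.19411649  0.47777231 -0.02157195  2.25019148 -0.06775439  0.58789011
 -1.78787635]
[[355.35384525583896, 0.0, 279.9501216141392], [0.0, 355.35384525583896, 200.88224339673727], [0.0, 0.0, 1.0]] [[0.0006, 0.9564, 0.2922, 0.0815], [1.0, -0.0008, 0.0005, -0.0016], [0.0007, 0.2922, -0.9564, -0.1656], [0.0, 0.0, 0.0, 1.0]]
t 3.43 shift [0.035, -0.0049, 0.2112] turn [0.0002, 0.0008, -0.0002] rows 2.5700275336399088 0.020849014615416248
```

View pics/w1.png

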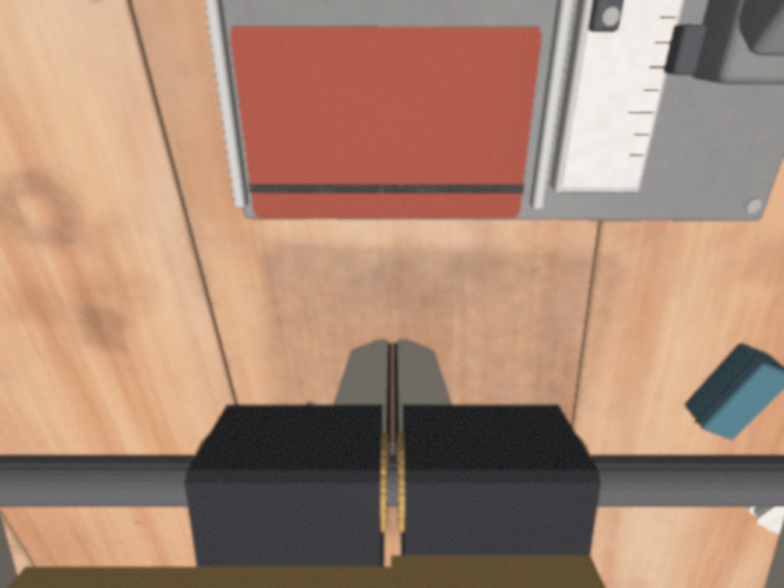

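The wrist view shows the notebook's front edge at row 215, centred at column 388, and the closed fingers at column 393, so the push line is aligned.

Run:
```python
from h import *
for x,z in [(-.128,.06),(-.128,.014),(-.11,.014),(-.03,.014),(-.005,.014),(.002,.014)]:
    plan(W(x,.001,z),down(10))
```

```text
t 3.43 shift [0.0125, -0.0048, 0.1198] turn [0.0002, 0.0008, -0.0002] rows 1.4461390235712805 0.020849014615416248
t 3.43 shift [0.0287, -0.0049, 0.2103] turn [0.0002, 0.0008, -0.0002] rows 2.547993434432145 0.020849014615416248
t 3.43 shift [0.0641, -0.0049, 0.204] turn [0.0002, 0.0008, -0.0002] rows 2.566699661867151 0.020849014615416248
t 3.43 shift [0.2216, -0.005, 0.1758] turn [0.0002, 0.0008, -0.0002] rows 3.3954405520221087 0.020849014615416248
t 3.43 shift [0.2709, -0.005, 0.167] turn [0.0002, 0.0008, -0.0002] rows 3.8190444781507153 0.020849014615416248
t 3.43 shift [0.2846, -0.005, 0.1645] turn [0.0002, 0.0008, -0.0002] rows 3.9458621741706983 0.020849014615416248
```

{"fn": "jog_arm", "kwargs": {"series": [[[0.0125,-0.005,0.12],[0,0,0],1],[[0.0125,-0.005,0.12],[0,0,0],1],[[0.029,-0.005,0.21],[0,0,0],1],[[0.029,-0.005,0.21],[0,0,0],1],[[0.029,-0.005,0.21],[0,0,0],1],[[0.046,-0.005,0.207],[0,0,0],1],[[0.064,-0.005,0.204],[0,0,0],1],[[0.08,-0.005,0.201],[0,0,0],1],[[0.096,-0.005,0.198],[0,0,0],1],[[0.112,-0.005,0.195],[0,0,0],1],[[0.127,-0.005,0.193],[0,0,0],1],[[0.143,-0.005,0.19],[0,0,0],1],[[0.159,-0.005,0.187],[0,0,0],1],[[0.175,-0.005,0.184],[0,0,0],1],[[0.19,-0.005,0.181],[0,0,0],1],[[0.206,-0.005,0.179],[0,0,0],1],[[0.222,-0.005,0.176],[0,0,0],1],[[0.234,-0.005,0.174],[0,0,0],1],[[0.246,-0.005,0.172],[0,0,0],1],[[0.246,-0.005,0.172],[0,0,0],1]]}}

```text
clock: 5.1
tool_pos: [0.5215, 0.0442, 0.0133]
tool_rot: [0.996, -0.03, -0.089, -0.002]
ft_force: [-2.9, -0.2, 4.7]
gripper_width: 0.008
grasp_force: 2.1
```

Run:
```python
from h import *
st=readout.get_state(); print(Rs.inv().apply(st["tool_pos"]-O),st["ft_force"],st["qpos"])
for x in (-.012,-.004,.004): plan(W(x,.001,.014),down(10))
s=cams.snapshot("wrist"); save(s,"w2.png")
```

```text
[-0.01854222  0.00229278  0.01331995] [-2.94110705 -0.15976266  4.71993944] [-0.15380587  0.73313131 -0.02002368  2.06735268 -0.05420962  0.51621439
 -1.75159325]
t 5.1 shift [0.0126, 0.0026, -0.0037] turn [0.0002, 0.0014, 0.0005] rows 0.1608794307903048 0.037504791111017795
t 5.1 shift [0.0284, 0.0026, -0.0065] turn [0.0002, 0.0014, 0.0005] rows 0.3507695522451661 0.037504791111017795
t 5.1 shift [0.0441, 0.0027, -0.0094] turn [0.0002, 0.0014, 0.0005] rows 0.5421479192186709 0.037504791111017795
```

View pics/w2.png

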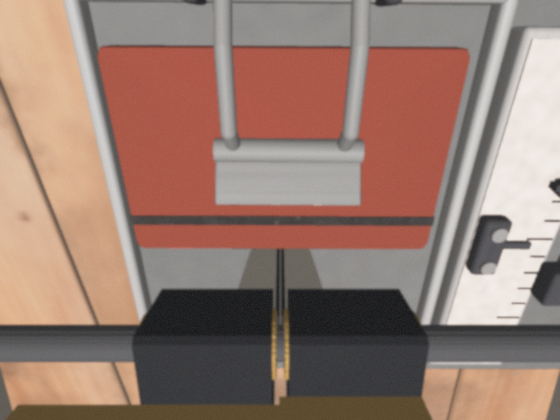

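The notebook has slipped under the lip: its front edge is at row 248, with the lip on top of it at rows 160–205. About 20 mm remain to the back stop.

{"fn": "jog_arm", "kwargs": {"series": [[[0.012,0.002,-0.002],[0,0,0],1],[[0.024,0.002,-0.004],[0,0,0],1],[[0.032,0.002,-0.005],[0,0,0],1],[[0.038,0.002,-0.006],[0,0,0],1],[[0.04,0.002,-0.007],[0,0,0],1],[[0.04,0.002,-0.007],[0,0,0],1],[[0.04,0.002,-0.007],[0,0,0],1]]}}

```text
clock: 5.73
tool_pos: [0.5357, 0.0424, 0.0132]
tool_rot: [0.995, -0.03, -0.094, -0.002]
ft_force: [-16.3, 1.6, 11.5]
gripper_width: 0.008
grasp_force: 9.2
```

Run:
```python
from h import *
st=readout.get_state(); print(Rs.inv().apply(st["tool_pos"]-O),st["ft_force"])
```

```text
[-0.00430583  0.00138483  0.01322551] [-16.28469152   1.62766361  11.51435558]
```

{"fn": "jog_arm", "kwargs": {"series": [[[-0.05,0,0.005],[0,0,0],1],[[-0.1,0,0.0],[0,0,0],1],[[-0.1,0,-0.1],[0,0,0],1],[[-0.1,0,-0.2],[0,0,0],1],[[-0.1,0,-0.3],[0,0,0],1],[[-0.15,0.1,-0.32],[0,0.055,0],1],[[-0.18,0.2,-0.32],[0,0.055,0],1],[[-0.18,0.2,-0.32],[0,0.055,0],1],[[-0.18,0.2,-0.32],[0,0.055,0],1],[[-0.18,0.2,-0.32],[0,0.055,0],1]]}}

```text
clock: 6.57
tool_pos: [0.4763, -0.0556, 0.1876]
tool_rot: [0.999, -0.032, -0.0, 0.0]
ft_force: [-0.3, 0.1, -0.8]
gripper_width: 0.007
grasp_force: 0.0
```

```bash
cat >> h.py <<'E'
def wsnap():
    st=readout.get_state(); s=cams.snapshot("wrist")
    T=np.eye(4); T[:3,:3]=R.from_quat(st["tool_rot"]).as_matrix(); T[:3,3]=st["tool_pos"]
    s["view"]=np.linalg.inv(T@s["tool_from_camera"]); return s
def S(p): return Rs.inv().apply(p-O)
E
python3 - <<'E'
from h import *
st=readout.get_state(); print(S(st["tool_pos"]),st["qpos"])
s=wsnap(); save(s,"w3.png",k=1.4)
for t in ["pointer_tip","carriage","mark_tip","knob_grip","notebook_centre"]:
    print(t,[(np.round(r["rect"],1).tolist(),round(r["confidence"],2)) for r in spot_in("wrist",t)[:3]])
E
```

```text
[-0.05751607 -0.10016655  0.18764785] [-0.01701166  0.35403301  0.01934612  2.18206385 -0.01146799  0.6060893
 -1.62418898]
pointer_tip [([263.9, 104.1, 28.2, 37.4], 0.84)]
carriage [([264.3, 102.7, 30.5, 40.2], 0.93)]
mark_tip [([294.3, 78.8, 26.9, 25.0], 0.61)]
knob_grip [([343.8, 115.4, 70.2, 73.3], 0.72), ([300.5, 75.4, 17.8, 26.2], 0.22)]
notebook_centre [([425.2, 365.0, 134.8, 55.0], 0.85), ([75.2, 2.4, 170.5, 113.4], 0.72)]
```

View pics/w3.png

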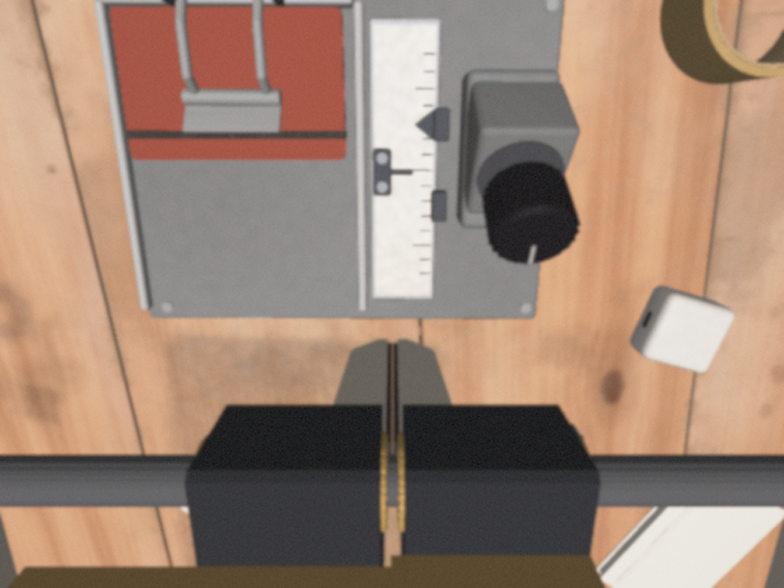

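The notebook is home: its back edge is at row 5 by the stop, and the foot rests on it. The pointer tip is at (412,172) and the pointed rider's tip at (416,124). The knob's outline spans (485..578, 165..262).

Run:
```python
from h import *
from scipy.optimize import least_squares
w=wsnap(); t=cams.snapshot("top")
pw=lambda x,y,z:S(at_z(w,((x+.5)/1.4-.5,(y+.5)/1.4-.5),z))
pt=pw(412,172,.025)
print("ptr",pt)
for z in (.021,.025,.028,.031): m=pw(416,124,z); print("mark",z,m,"rad",(m[0]-pt[0])/.011)
print("strip",[pw(*c,.021) for c in ((370,18),(440,18),(374,296),(432,298))])
print("notebook front",pw(240,158,.02))
ax=np.array([-.574,0,.819]);u=np.array([.819,0,.574]);v=np.array([0,1,0]);th=np.linspace(0,6.28,60)
def bb(s,g):
    P=[proj(s,W(*(g+h*ax+.022*(np.cos(a)*u+np.sin(a)*v)))) for h in(-.02,.016) for a in th]
    return np.r_[np.min(P,0),np.max(P,0)]
ow=np.array([343.8,115.4,414,188.7])+0; ow2=(np.array([484,162,579,263])+.5)/1.4-.5
ot=(np.array([585,232,696,368])+.5)/6-.5+[232,128,232,128]
f=lambda g:np.r_[(bb(w,np.r_[g,.093])-ow2)]
r=least_squares(f,[-.009,-.172]);print("wrist only",r.x,r.fun)
f2=lambda g:np.r_[bb(w,g)-ow2,(bb(t,g)-ot)*1]
r=least_squares(f2,[-.009,-.172,.093]);print("both",r.x,r.fun)
```

```text
ptr [-0.00315853 -0.10812196  0.025     ]
mark 0.021 [ 0.02628891 -0.11033832  0.021     ] rad 2.6770401946569593
mark 0.025 [ 0.02626472 -0.11015947  0.025     ] rad 2.674841484873213
mark 0.028 [ 0.02624659 -0.11002534  0.028     ] rad 2.6731924525354005
mark 0.031 [ 0.02622845 -0.10989121  0.031     ] rad 2.671543420197588
strip [array([ 0.08651659, -0.08178139,  0.021     ]), array([ 0.0866727 , -0.12357097,  0.021     ]), array([-0.08884425, -0.08296573,  0.021     ]), array([-0.09015418, -0.12368557,  0.021     ])]
notebook front [0.00485885 0.00319703 0.02      ]
wrist only [-0.02013458 -0.16712454] [-1.01778089 -2.63613654  0.90830048  3.01382441]
both [-0.0205086  -0.16892803  0.08727845] [-0.00992099 -2.56733708  0.48163158  1.49053512 -0.87402488  3.12289842
 -1.17114485  1.56733109]
```

```bash
cat >> h.py <<'E'
G=np.array([-.0195,-.1685,.093]); AX=np.array([-.574,0,.819])
def kpose(h,spin): return W(*(G+AX*(h-.0188))),knobrot(spin)
E
python3 - <<'E'
from h import *
plan(*kpose(.11,-80))
E
```

```text
t 6.97 shift [-0.028, 0.1413, 0.037] turn [-0.1366, 0.1623, -0.4285] rows 1.7846616966625897 12.020478991840122
```

{"fn": "jog_arm", "kwargs": {"series": [[[-0.028,0.141,0.0],[-0.137,0.162,-0.428],0.1],[[-0.028,0.141,0.0],[-0.137,0.162,-0.428],0.1],[[-0.028,0.141,0.0],[-0.137,0.162,-0.428],0.1],[[-0.028,0.141,0.0],[-0.137,0.162,-0.428],0.1],[[-0.028,0.141,0.0],[-0.137,0.162,-0.428],0.1],[[-0.028,0.141,0.0],[-0.137,0.162,-0.428],0.1],[[-0.028,0.141,0.0],[-0.137,0.162,-0.428],0.1],[[-0.028,0.141,0.0],[-0.137,0.162,-0.428],0.1],[[-0.028,0.141,0.0],[-0.137,0.162,-0.428],0.1],[[-0.028,0.141,0.0],[-0.137,0.162,-0.428],0.1],[[-0.028,0.141,0.0],[-0.137,0.162,-0.428],0.1],[[-0.028,0.141,0.0],[-0.137,0.162,-0.428],0.1],[[-0.028,0.141,0.037],[-0.137,0.162,-0.428],0.1],[[-0.028,0.141,0.037],[-0.137,0.162,-0.428],0.1],[[-0.028,0.141,0.037],[-0.137,0.162,-0.428],0.1]]}}

```text
clock: 8.22
tool_pos: [0.4566, -0.124, 0.1675]
tool_rot: [0.85, 0.471, 0.16, 0.171]
ft_force: [0.6, -1.0, -0.9]
gripper_width: 0.897
grasp_force: 0.0
```

Run:
```python
from h import *
st=readout.get_state(); print(S(st["tool_pos"]),st["qpos"],st["gripper_width"])
plan(*kpose(.11,-80)); plan(*kpose(.11,-170)); plan(*kpose(.003,-170))
```

```text
[-0.07292066 -0.16968474  0.16750178] [ 0.44597825  0.34537908 -0.49251753  2.54716631  2.10366322  0.3425225
 -2.60287632] 0.8974631111436068
t 8.22 shift [0.0031, 0.0008, 0.0003] turn [-0.0343, 0.0493, -0.091] rows 0.03861671905508855 2.7410487609484626
t 8.22 shift [0.0031, 0.0008, 0.0003] turn [-0.0683, 0.0122, -0.5893] rows 0.03861671905508855 14.917668798110148
t 8.22 shift [0.0388, 0.0187, 0.2106] turn [-0.0683, 0.0122, -0.5893] rows 2.5795798534271763 14.917668798110148
```

Run:
```python
from h import *
plan(*kpose(.065,-165))
```

```text
t 8.22 shift [0.0181, 0.0083, 0.0888] turn [-0.0667, 0.015, -0.5617] rows 1.0917655877230847 14.224291961251238
```

{"fn": "jog_arm", "kwargs": {"series": [[[0.018,0.008,0.089],[-0.067,0.015,-0.562],0.1],[[0.018,0.008,0.089],[-0.067,0.015,-0.562],0.1],[[0.018,0.008,0.089],[-0.067,0.015,-0.562],0.1],[[0.018,0.008,0.089],[-0.067,0.015,-0.562],0.1],[[0.018,0.008,0.089],[-0.067,0.015,-0.562],0.1],[[0.018,0.008,0.089],[-0.067,0.015,-0.562],0.1],[[0.018,0.008,0.089],[-0.067,0.015,-0.562],0.1],[[0.018,0.008,0.089],[-0.067,0.015,-0.562],0.1],[[0.018,0.008,0.089],[-0.067,0.015,-0.562],0.1],[[0.018,0.008,0.089],[-0.067,0.015,-0.562],0.1],[[0.018,0.008,0.089],[-0.067,0.015,-0.562],0.1],[[0.018,0.008,0.089],[-0.067,0.015,-0.562],0.1],[[0.018,0.008,0.089],[-0.067,0.015,-0.562],0.1],[[0.018,0.008,0.089],[-0.067,0.015,-0.562],0.1],[[0.018,0.008,0.089],[-0.067,0.015,-0.562],0.1],[[0.018,0.008,0.089],[-0.067,0.015,-0.562],0.1]]}}

```text
clock: 9.55
tool_pos: [0.4941, -0.1313, 0.1354]
tool_rot: [0.152, 0.944, 0.029, 0.292]
ft_force: [-0.0, 0.5, 0.5]
gripper_width: 0.9
grasp_force: 0.0
```

Run:
```python
from h import *
st=readout.get_state(); print(S(st["tool_pos"]),st["qpos"],st["gripper_width"],st["ft_force"])
plan(*kpose(.065,-165)); plan(*kpose(.065,-255));plan(*kpose(.065,-270))
```

```text
[-0.03503196 -0.17456687  0.13544491] [ 1.02286214  0.78075721 -1.29342216  2.55993784  2.07156488  0.83923067
 -0.6188121 ] 0.9003055634891818 [-0.03203229  0.47390269  0.54865198]
t 9.55 shift [0.0257, 0.0058, -0.0047] turn [-0.0008, -0.0046, 0.0012] rows 0.32086747438437213 0.12150910772285904
t 9.55 shift [0.0257, 0.0058, -0.0047] turn [0.003, -0.0042, -0.4988] rows 0.32086747438437213 12.539907563958101
t 9.55 shift [0.0257, 0.0058, -0.0047] turn [0.0037, -0.004, -0.5821] rows 0.32086747438437213 14.634778672312514
```

```bash
cat > kin.py <<'E'
from h import *
import itertools
from scipy.optimize import least_squares
Q=np.array([[1.06131612,.60008483,-.00254569,1.60011692,.00179577,.94291223,-.07980797],[.49150865,.29514337,.1062774,2.1725472,-.04973969,.67526755,-.99591464],[-.19411649,.47777231,-.02157195,2.25019148,-.06775439,.58789011,-1.78787635],[-.15380587,.73313131,-.02002368,2.06735268,-.05420962,.51621439,-1.75159325],[-.01701166,.35403301,.01934612,2.18206385,-.01146799,.6060893,-1.62418898],[.44597825,.34537908,-.49251753,2.54716631,2.10366322,.3425225,-2.60287632],[1.02286214,.78075721,-1.29342216,2.55993784,2.07156488,.83923067,-.6188121]])
P=np.array([[.3038447,-.65772288,.21779367],[.3604,-.3008,.2191],[.4157,.0468,.119],[.5215,.0442,.0133],[.4763,-.0556,.1876],[.4566,-.124,.1675],[.4941,-.1313,.1354]])
TQ=np.array([[.976673,.21473,-.000228,-.000724],[1,-.029,0,0],[.995,-.031,-.09,-.002],[.996,-.03,-.089,-.002],[.999,-.032,0,0],[.85,.471,.16,.171],[.152,.944,.029,.292]])
def fk(q,d,s):
    d1,d3,a3,a4,d5,a6,d7,f=d
    r=R.from_euler('z',-q[0]); p=np.array([0,0,d1])
    r=r*R.from_euler('y',q[1])*R.from_euler('z',s[0]*q[2]); p=p+r.apply([a3,0,d3])
    r=r*R.from_euler('y',q[3]); p=p+r.apply([a4,0,0])
    r=r*R.from_euler('z',s[1]*q[4]); p=p+r.apply([0,0,d5])
    r=r*R.from_euler('y',q[5]); p=p+r.apply([a6,0,0])
    r=r*R.from_euler('z',s[2]*q[6]+f); return p+r.apply([0,0,d7]),r
if __name__=="__main__":
    best=None
    for s in itertools.product([1,-1],repeat=3):
        for f in (1.57,-1.57,0,3.14):
            def res(d):
                o=[]
                for q,p,t in zip(Q,P,TQ):
                    a,r=fk(q,d,s); o+=list(a-p)+list(.3*(R.from_quat(t).inv()*r).as_rotvec())
                return o
            m=least_squares(res,[.3,.4,0,0,.4,0,.3,f])
            if best is None or m.cost<best[0]: best=(m.cost,s,m.x,np.round(m.fun,3))
    print(best)
E
python3 kin.py
```

```text
(np.float64(0.00850678113589396), (-1, -1, -1), array([ 0.14856803,  0.66766214,  0.02352312, -0.00193054,  0.49320514,
        0.07232334,  0.1768142 ,  1.57086223]), array([ 0.05 ,  0.026,  0.003,  0.   , -0.   ,  0.   ,  0.021,  0.056,
        0.001, -0.   ,  0.   , -0.   , -0.001,  0.054, -0.   ,  0.   ,
        0.   ,  0.   , -0.001,  0.055, -0.01 ,  0.   , -0.   ,  0.   ,
       -0.013,  0.057, -0.002, -0.   , -0.   , -0.   ,  0.014,  0.02 ,
        0.002,  0.   ,  0.   , -0.   , -0.011,  0.002,  0.006, -0.   ,
       -0.   ,  0.   ]))
```

```bash
python3 - <<'E'
import re
t=open('kin.py').read()
t=t.replace("d1,d3,a3,a4,d5,a6,d7,f=d","d1,d3,a3,a4,d5,a6,d7,f,b=d").replace("p=np.array([0,0,d1])","p=np.array([0,0,d1])+r.apply([0,b,0])").replace(".3,f])",".3,f,.03])")
open('kin.py','w').write(t)
E
python3 kin.py
```

```text
(np.float64(9.839424494779601e-05), (-1, -1, -1), array([ 0.30183943,  0.65035895, -0.02334687, -0.02016225,  0.42721266,
       -0.01467731,  0.39528321,  1.57086223, -0.05674073]), array([-0.002,  0.003,  0.003,  0.   , -0.   ,  0.   ,  0.002, -0.001,
       -0.004, -0.   ,  0.   , -0.   , -0.003,  0.001, -0.003,  0.   ,
        0.   ,  0.   ,  0.003,  0.002,  0.   ,  0.   , -0.   ,  0.   ,
        0.002, -0.   , -0.003, -0.   , -0.   , -0.   ,  0.   ,  0.002,
       -0.002,  0.   ,  0.   , -0.   , -0.002, -0.004,  0.009, -0.   ,
       -0.   ,  0.   ]))
```

```bash
cat > ik.py <<'E'
from kin import *
D=np.array([.30183943,.65035895,-.02334687,-.02016225,.42721266,-.01467731,.39528321,1.57086223,-.05674073]);SG=(-1,-1,-1)
lo=np.array([-2.57,-.35,-1.29,.11,-1.05,.11,-2.63])+.03; hi=np.array([2.57,1.97,1.29,2.56,4.19,1.86,2.63])-.03
def ik(p,rot,q0):
    f=lambda q:np.r_[(lambda a,r:np.r_[a-p,.3*(rot.inv()*r).as_rotvec()])(*fk(q,D,SG)),.0005*(q-q0)]
    m=least_squares(f,np.clip(q0,lo+1e-3,hi-1e-3),bounds=(lo,hi),max_nfev=60); return m.x,np.linalg.norm(m.fun[:6])
E
cat > a.py <<'E'
from ik import *
rng=np.random.default_rng(0)
for h in (.004,.065):
  for spin in range(-180,180,45):
    p,r=kpose(h,spin); sols=[]
    for i in range(14):
        q,e=ik(p,r,rng.uniform(lo,hi))
        if e<.003 and not any(np.abs(q-x).max()<.5 for x in sols): sols.append(q)
    print(h,spin,*[np.round(q,2).tolist() for q in sols[:5]])
E
python3 a.py
```

```text
0.004 -180
0.004 -135
0.004 -90
0.004 -45
0.004 0
0.004 45
0.004 90
0.004 135
0.065 -180
0.065 -135
0.065 -90
0.065 -45
0.065 0
0.065 45
0.065 90
0.065 135
```

```bash
sed -i 's/\.0005\*(q-q0)/.00002*(q-q0)/; s/max_nfev=60/max_nfev=200/' ik.py
cat > a.py <<'E'
from ik import *
rng=np.random.default_rng(0)
for h in (.004,.065):
  for spin in range(-180,180,45):
    p,r=kpose(h,spin)
    S_=sorted([ik(p,r,rng.uniform(lo,hi)) for i in range(12)],key=lambda t:t[1])
    print(h,spin,*[(np.round(q,2).tolist(),round(e,4)) for q,e in S_[:3]])
q,e=ik(*[W(-.02,.0,.15),down(0,0)],Q[4]);print(q,e)
E
time python3 a.py
```

```text
0.004 -180 ([0.92, 0.97, -1.26, 2.53, 2.12, 1.0, -0.36], np.float64(0.0151)) ([0.92, 0.97, -1.26, 2.53, 2.12, 1.0, -0.36], np.float64(0.0151)) ([0.92, 0.97, -1.26, 2.53, 2.12, 1.0, -0.36], np.float64(0.0151))
0.004 -135 ([0.92, 0.97, -1.26, 2.53, 2.12, 1.0, -1.15], np.float64(0.0151)) ([0.92, 0.97, -1.26, 2.53, 2.12, 1.0, -1.15], np.float64(0.0151)) ([0.92, 0.97, -1.26, 2.53, 2.12, 1.0, -1.15], np.float64(0.0151))
0.004 -90 ([0.92, 0.97, -1.26, 2.53, 2.12, 1.0, -1.93], np.float64(0.0151)) ([0.92, 0.97, -1.26, 2.53, 2.12, 1.0, -1.93], np.float64(0.0151)) ([0.92, 0.97, -1.26, 2.53, 2.12, 1.0, -1.93], np.float64(0.0151))
0.004 -45 ([0.98, 0.96, -1.26, 2.5, 2.1, 0.92, -2.6], np.float64(0.027)) ([0.98, 0.96, -1.26, 2.5, 2.1, 0.92, -2.6], np.float64(0.027)) ([0.4, 0.6, -0.27, 2.53, 3.06, 0.51, 2.6], np.float64(0.0271))
0.004 0 ([0.84, 0.83, -1.02, 2.53, 2.29, 0.81, 2.6], np.float64(0.0163)) ([0.84, 0.83, -1.02, 2.53, 2.29, 0.81, 2.6], np.float64(0.0163)) ([0.84, 0.83, -1.02, 2.53, 2.29, 0.81, 2.6], np.float64(0.0163))
0.004 45 ([0.92, 0.97, -1.26, 2.53, 2.12, 1.0, 2.0], np.float64(0.0151))
[... 1655 characters left out ...]
 ([1.01, 0.77, -1.26, 2.53, 2.03, 0.78, 2.04], np.float64(0.0215)) ([1.01, 0.77, -1.26, 2.53, 2.03, 0.78, 2.04], np.float64(0.0215))
0.065 90 ([1.01, 0.77, -1.26, 2.53, 2.03, 0.78, 1.25], np.float64(0.0215)) ([1.01, 0.77, -1.26, 2.53, 2.03, 0.78, 1.25], np.float64(0.0215)) ([1.01, 0.77, -1.26, 2.53, 2.03, 0.78, 1.25], np.float64(0.0215))
0.065 135 ([1.01, 0.77, -1.26, 2.53, 2.03, 0.78, 0.47], np.float64(0.0215)) ([1.01, 0.77, -1.26, 2.53, 2.03, 0.78, 0.47], np.float64(0.0215)) ([1.01, 0.77, -1.26, 2.53, 2.03, 0.78, 0.47], np.float64(0.0215))
[-0.16964978  0.45082145 -0.02793434  2.13455541  0.02304138  0.55648787
 -1.8470498 ] 1.0362093293968455e-09
real	0m22.126s
user	0m22.305s
sys	0m0.238s
```

```bash
cat > a.py <<'E'
from ik import *
rng=np.random.default_rng(1)
# position exact, spin free: best tool z vs knob axis
for h in (.002,.006,.04,.065,.09):
    p,r=kpose(h,0); z=r.apply([0,0,1]); b=None
    def f(q):
        a,rr=fk(q,D,SG); return np.r_[20*(a-p),rr.apply([0,0,1])-z]
    for i in range(8):
        m=least_squares(f,rng.uniform(lo,hi),bounds=(lo,hi),max_nfev=200)
        if b is None or m.cost<b.cost: b=m
    a,rr=fk(b.x,D,SG); zz=Rs.inv().apply(rr.apply([0,0,1]))
    print(h,np.round(b.x,2),"poserr",np.round((a-p)*1000,1),"z in stand",np.round(zz,3),"ang",np.degrees(np.arccos(zz@-AX/np.linalg.norm(AX))))
# reduced tilt, spin free, straightforward pose
for tilt in (35,32,29,26,23,20,15):
  for h in (.005,.065):
    t=np.radians(tilt); z=Rs.apply([np.sin(t),0,-np.cos(t)]); g=W(*(G+AX*h))+.0188*z
    def f(q):
        a,rr=fk(q,D,SG); return np.r_[5*(a-g),rr.apply([0,0,1])-z]
    for nm,q0 in (("front",[.1,.6,0,2.3,0,.2,-1]),("flip",[.4,.6,-.3,2.4,2.9,.4,1])):
        m=least_squares(f,np.array(q0),bounds=(lo,hi),max_nfev=200); print(tilt,h,nm,np.round(np.linalg.norm(m.fun),4),np.round(m.x,2))
E
python3 a.py
```

```text
0.002 [ 0.92  0.97 -1.26  2.53  2.1   0.98 -2.57] poserr [ 0.4 -0.1  0.1] z in stand [ 0.525  0.02  -0.851] ang 3.5289800907646534
0.006 [ 0.93  0.96 -1.26  2.53  2.09  0.97  1.06] poserr [ 0.4 -0.1  0.1] z in stand [ 0.523  0.021 -0.852] ang 3.6746053887167656
0.04 [ 0.97  0.85 -1.26  2.53  2.04  0.85 -0.56] poserr [ 0.4 -0.2  0.2] z in stand [ 0.509  0.026 -0.86 ] ang 4.662420644010116
0.065 [ 1.01  0.77 -1.26  2.53  2.    0.76 -2.08] poserr [ 0.5 -0.2  0.3] z in stand [ 0.503  0.029 -0.864] ang 5.10978983889838
0.09 [ 1.05  0.69 -1.26  2.53  1.96  0.67  1.81] poserr [ 0.5 -0.2  0.3] z in stand [ 0.5    0.03  -0.866] ang 5.323128455856853
35 0.005 front 0.0569 [ 0.93  0.96 -1.26  2.53  2.11  0.98 -2.07]
35 0.005 flip 0.0569 [ 0.93  0.96 -1.26  2.53  2.11  0.98 -1.4 ]
35 0.065 front 0.3279 [ 0.26  0.37 -0.04  2.4  -1.02  0.14  0.12]
35 0.065 flip 0.0801 [ 1.01  0.77 -1.26  2.53  2.02  0.77  2.45]
32 0.005 front 0.0149 [ 0.91  0.96 -1.26  2.53  2.08  0.99  1.95]
32 0.005 flip 0.0149 [ 0.91  0.96 -1.26  2.53  2.08  0.99 -2.4 ]
32 0.065 front 0.0382 [ 0.99  0.77 -1.26  2.53  1.98  0.78
[... 628 characters left out ...]
.36 -0.69]
23 0.005 flip 0.0 [ 0.43  0.58 -0.37  2.45  2.57  0.3   2.59]
23 0.065 front 0.0 [ 0.62  0.48 -0.6   2.46  2.11  0.27 -2.6 ]
23 0.065 flip 0.0 [ 0.61  0.47 -0.57  2.47  2.14  0.26  2.46]
20 0.005 front 0.0 [ 0.45  0.57 -0.39  2.41  2.29  0.24 -1.22]
20 0.005 flip 0.0 [ 0.62  0.63 -0.64  2.4   1.98  0.37 -2.07]
20 0.065 front 0.0 [ 0.59  0.47 -0.55  2.43  1.82  0.22 -1.09]
20 0.065 flip 0.0 [ 0.85  0.6  -0.96  2.41  1.63  0.48 -2.59]
15 0.005 front 0.0 [ 0.43  0.57 -0.37  2.35  1.64  0.18 -0.55]
15 0.005 flip 0.0 [ 0.4   0.56 -0.31  2.35  1.68  0.14 -2.6 ]
15 0.065 front 0.0001 [ 0.46  0.44 -0.38  2.39  1.1   0.16 -1.95]
15 0.065 flip 0.0 [ 0.79  0.57 -0.88  2.35  1.32  0.44  2.6 ]
```

```bash
cat >> h.py <<'E'
def kp(h,spin,tilt=28):
    t=np.radians(tilt); z=np.array([np.sin(t),0,-np.cos(t)]); x=-np.cross([0,1,0],z); y=np.cross(z,x)
    return W(*(G+AX*h+.0188*z)), Rs*R.from_matrix(np.c_[x,y,z])*R.from_euler('z',spin,degrees=True)
E
python3 - <<'E'
from h import *
plan(*kp(.065,-240))
E
```

```text
t 9.55 shift [0.0301, 0.0046, -0.0049] turn [-0.0138, 0.0343, -0.415] rows 0.3704940119640654 10.474315117806425
```

{"fn": "jog_arm", "kwargs": {"series": [[[0.03,0.005,-0.005],[-0.014,0.034,-0.415],0.15],[[0.03,0.005,-0.005],[-0.014,0.034,-0.415],0.15],[[0.03,0.005,-0.005],[-0.014,0.034,-0.415],0.15],[[0.03,0.005,-0.005],[-0.014,0.034,-0.415],0.15],[[0.03,0.005,-0.005],[-0.014,0.034,-0.415],0.15],[[0.03,0.005,-0.005],[-0.014,0.034,-0.415],0.15],[[0.03,0.005,-0.005],[-0.014,0.034,-0.415],0.15],[[0.03,0.005,-0.005],[-0.014,0.034,-0.415],0.15],[[0.03,0.005,-0.005],[-0.014,0.034,-0.415],0.15],[[0.03,0.005,-0.005],[-0.014,0.034,-0.415],0.15],[[0.03,0.005,-0.005],[-0.014,0.034,-0.415],0.15],[[0.03,0.005,-0.005],[-0.014,0.034,-0.415],0.15]]}}

```text
clock: 10.55
tool_pos: [0.4822, -0.1237, 0.1303]
tool_rot: [-0.458, 0.855, -0.127, 0.206]
ft_force: [0.3, -1.3, 0.3]
gripper_width: 0.856
grasp_force: 0.0
```

Run:
```python
from h import *
st=readout.get_state(); print(S(st["tool_pos"]),st["qpos"],st["ft_force"])
plan(*kp(.065,-240)); plan(*kp(.065,-315))
```

```text
[-0.04737021 -0.16771671  0.13033478] [ 0.8738909   0.60408829 -1.00967378  2.51973588  2.06308226  0.55969692
  0.64343459] [ 0.32244981 -1.25468203  0.30136652]
t 10.55 shift [0.0022, 0.0007, 0.0007] turn [-0.0002, 0.0003, -0.001] rows 0.029188044134785415 0.025807524347845442
t 10.55 shift [0.0022, 0.0007, 0.0007] turn [-0.0004, 0.0001, -0.4176] rows 0.029188044134785415 10.498897691148622
```

Reached accurately. Next I rotate to the start spin.

{"fn": "jog_arm", "kwargs": {"series": [[[0.002,0,0],[0,0,-0.418],0.15],[[0.002,0,0],[0,0,-0.418],0.15],[[0.002,0,0],[0,0,-0.418],0.15],[[0.002,0,0],[0,0,-0.418],0.15],[[0.002,0,0],[0,0,-0.418],0.15],[[0.002,0,0],[0,0,-0.418],0.15],[[0.002,0,0],[0,0,-0.418],0.15],[[0.002,0,0],[0,0,-0.418],0.15],[[0.002,0,0],[0,0,-0.418],0.15],[[0.002,0,0],[0,0,-0.418],0.15],[[0.002,0,0],[0,0,-0.418],0.15],[[0.002,0,0],[0,0,-0.418],0.15]]}}

```text
clock: 11.55
tool_pos: [0.4813, -0.1246, 0.1296]
tool_rot: [0.884, -0.399, 0.226, -0.086]
ft_force: [-0.1, -0.1, -0.4]
gripper_width: 0.853
grasp_force: 0.0
```

Run:
```python
from h import *
st=readout.get_state(); print(S(st["tool_pos"]),st["qpos"],st["ft_force"])
plan(*kp(.065,-315)); plan(*kp(.03,-315)); plan(*kp(.003,-315))
s=wsnap(); save(s,"w4.png")
print(proj(s,W(*(G+AX*.016))))
```

```text
[-0.04826379 -0.1687271   0.12961114] [ 0.65794727  0.50229541 -0.66638946  2.53322093  2.40526536  0.40579662
  1.61742746] [-0.06370196 -0.1019962  -0.37772789]
t 11.55 shift [0.0, -0.0007, 0.0002] turn [-0.0003, 0.0001, -0.0004] rows 0.008669581717634392 0.013570026941895703
t 11.55 shift [0.0061, -0.0067, 0.0697] turn [-0.0003, 0.0001, -0.0004] rows 0.8435116770863225 0.013570026941895703
t 11.55 shift [0.0108, -0.0113, 0.1233] turn [-0.0003, 0.0001, -0.0004] rows 1.4915720348988224 0.013570026941895703
[273.89312616 226.77029786]
```

View pics/w4.png

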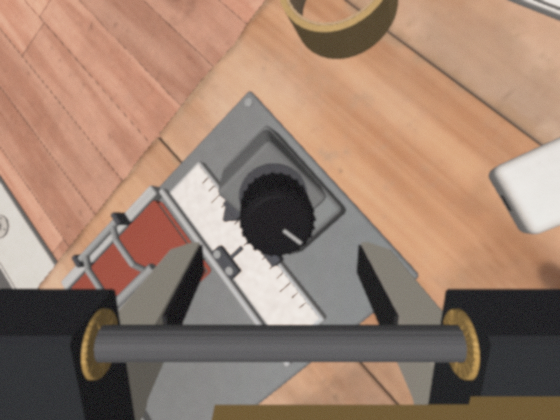

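The knob's outline is (241..313, 173..255), and the fingers straddle it. My model's top centre projects a few pixels low, so I fit the outline.

Run:
```python
from h import *
from scipy.optimize import minimize
s=wsnap(); g=s["pixels"].max(2).astype(int); m=np.zeros(g.shape,np.uint8); m[165:262,236:322]=(g[165:262,236:322]<48)
m=cv2.morphologyEx(m,cv2.MORPH_OPEN,np.ones((7,7)));m=cv2.morphologyEx(m,cv2.MORPH_CLOSE,np.ones((9,9)))
n,l,stt,_=cv2.connectedComponentsWithStats(m); k=1+np.argmax(stt[1:,4]); m=(l==k).astype(np.uint8); print(stt[k])
u=np.array([.819,0,.574]);v=np.array([0,1,0]);th=np.linspace(0,6.28,60)
def iou(d,ret=0):
    c=G+d[0]*u+d[1]*v
    P=np.array([proj(s,W(*(c+h*AX+.022*(np.cos(a)*u+np.sin(a)*v)))) for h in(-.02,.016) for a in th])
    q=np.zeros((420*4,560*4),np.uint8); cv2.fillConvexPoly(q,cv2.convexHull((P*4+1.5).astype(np.int32)),1)
    q=cv2.resize(q*255,(560,420),interpolation=cv2.INTER_AREA)/255
    return -np.minimum(q,m).sum()/np.maximum(q,m).sum()
r=minimize(iou,[0,0],method='Nelder-Mead',options=dict(initial_simplex=[[0,0],[.005,0],[0,.005]],xatol=1e-4))
print(r.x,r.fun,iou([0,0])); Gn=G+r.x[0]*u+r.x[1]*v; print(Gn)
import h; h.G=Gn
for a in (.065,.03,.003): plan(*kp(a,-315))
```

```text
[ 241  174   72   80 4539]
[-0.00045817 -0.00306229] -0.8799379330111385 -0.8118107622746684
[-0.01987524 -0.17156229  0.09273701]
t 11.65 shift [0.0037, 0.004, 0.0004] turn [-0.0003, 0.0001, -0.002] rows 0.06587127218974936 0.05038648920242965
t 11.65 shift [0.0098, -0.002, 0.0699] turn [-0.0003, 0.0001, -0.002] rows 0.8470937099785212 0.05038648920242965
t 11.65 shift [0.0144, -0.0067, 0.1235] turn [-0.0003, 0.0001, -0.002] rows 1.4940633500879754 0.05038648920242965
```

{"fn": "jog_arm", "kwargs": {"series": [[[0.004,0.004,0],[0,0,0],0.15],[[0.01,-0.002,0.07],[0,0,0],0.15],[[0.0144,-0.0067,0.123],[0,0,0],0.15],[[0.0144,-0.0067,0.123],[0,0,0],0.15],[[0.0144,-0.0067,0.123],[0,0,0],0.4],[[0.0144,-0.0067,0.123],[0,0,0],0.45],[[0.0144,-0.0067,0.123],[0,0,0],0.5],[[0.0144,-0.0067,0.123],[0,0,0],0.7],[[0.0144,-0.0067,0.123],[0,0,0],1],[[0.0144,-0.0067,0.123],[0,0,0],1],[[0.0144,-0.0067,0.123],[0,0,0],1],[[0.0144,-0.0067,0.123],[0,0,0],1]]}}

```text
clock: 12.65
tool_pos: [0.516, -0.1303, 0.0797]
tool_rot: [0.884, -0.4, 0.227, -0.086]
ft_force: [-4.4, -1.9, 9.0]
gripper_width: 0.479
grasp_force: 29.8
```

```bash
sed -i 's/^G=.*; AX/G=np.array([-.02,-.1715,.093]); AX/' h.py
python3 - <<'E'
from h import *
st=readout.get_state(); print(S(st["tool_pos"]),st["qpos"],st["ft_force"],st["torque"])
for a in (-315,-270,-215,-165): plan(*kp(.003,a))
E
```

```text
[-0.01325611 -0.17227906  0.07974801] [ 0.63072615  0.6542325  -0.66101244  2.49463746  2.44179549  0.52607753
  1.61342503] [-4.36191349 -1.91034676  8.96071646] [-0.12143535  0.27245492 -0.13043858]
t 12.65 shift [-0.0012, -0.001, 0.0019] turn [-0.0001, -0.0005, -0.0007] rows 0.0296816016517168 0.021850631330536198
t 12.65 shift [-0.0012, -0.001, 0.0019] turn [-0.0003, -0.0004, 0.2493] rows 0.0296816016517168 6.267277177380924
t 12.65 shift [-0.0012, -0.001, 0.0019] turn [-0.0005, -0.0002, 0.5549] rows 0.0296816016517168 13.948833231460029
t 12.65 shift [-0.0012, -0.001, 0.0019] turn [-0.0007, 0.0, 0.8326] rows 0.0296816016517168 20.932070491558434
```

{"fn": "jog_arm", "kwargs": {"series": [[[0,0,0],[0,0,0.02],1],[[0,0,0],[0,0,0.05],1],[[0,0,0],[0,0,0.08],1],[[0,0,0],[0,0,0.11],1],[[0,0,0],[0,0,0.14],1],[[0,0,0],[0,0,0.17],1],[[0,0,0],[0,0,0.2],1],[[0,0,0],[0,0,0.23],1],[[0,0,0],[0,0,0.25],1],[[0,0,0],[0,0,0.25],1]]}}

```text
clock: 13.48
tool_pos: [0.5165, -0.1304, 0.0798]
tool_rot: [-0.662, 0.709, -0.177, 0.167]
ft_force: [-3.6, -1.1, 8.1]
gripper_width: 0.483
grasp_force: 30.7
```

```bash
cat > m.py <<'E'
from h import *
st=readout.get_state(); print(S(st["tool_pos"]),st["qpos"],st["ft_force"],st["torque"])
plan(*kp(.003,-270)); plan(*kp(.003,-162))
s=cams.snapshot("top")
for t in ("pointer_tip","carriage","mark_tip"): print(t,[(np.round(r["rect"],1).tolist(),round(r["confidence"],2)) for r in spot_in("top",t)[:2]])
E
python3 m.py
```

```text
[-0.01278925 -0.17229034  0.07983192] [ 0.76915518  0.72309374 -0.88211682  2.48599556  2.22844371  0.62645448
  1.05062385] [-3.56205891 -1.09237406  8.08296837] [-0.19182917 -0.62270348 -0.17362226]
t 13.48 shift [-0.0016, 0.0011, 0.0016] turn [-0.0007, -0.0002, -0.0019] rows 0.030218452897996607 0.05212571639737969
t 13.48 shift [-0.0016, 0.0011, 0.0016] turn [-0.0007, 0.0005, 0.5981] rows 0.030218452897996607 15.035406961503265
pointer_tip [([303.5, 168.3, 9.2, 7.9], 0.51)]
carriage []
mark_tip [([314.6, 166.7, 7.6, 6.0], 0.58)]
```

{"fn": "jog_arm", "kwargs": {"series": [[[0,0,0],[0,0,0.03],1],[[0,0,0],[0,0,0.06],1],[[0,0,0],[0,0,0.09],1],[[0,0,0],[0,0,0.12],1],[[0,0,0],[0,0,0.15],1],[[0,0,0],[0,0,0.18],1],[[0,0,0],[0,0,0.21],1],[[0,0,0],[0,0,0.24],1],[[0,0,0],[0,0,0.27],1],[[0,0,0],[0,0,0.3],1],[[0,0,0],[0,0,0.3],1]]}}

```text
clock: 14.6
tool_pos: [0.5164, -0.1306, 0.0795]
tool_rot: [-0.267, 0.933, -0.082, 0.229]
ft_force: [-3.3, -2.6, 9.0]
gripper_width: 0.476
grasp_force: 29.9
```

```bash
python3 m.py
```

```text
[-0.01284914 -0.1724906   0.0795241 ] [ 0.89981716  0.83701986 -1.12591599  2.47852488  2.04343031  0.78928664
  0.30825271] [-3.2559108  -2.56014577  8.95250248] [-0.53421476 -0.02038268 -0.44124413]
t 14.6 shift [-0.0006, 0.002, 0.0011] turn [-0.0006, -0.0001, -0.3027] rows 0.028676914120009812 7.6096650817744145
t 14.6 shift [-0.0006, 0.002, 0.0011] turn [-0.0004, 0.0005, 0.2973] rows 0.028676914120009812 7.474163891025845
pointer_tip [([306.7, 166.7, 5.4, 5.9], 0.5)]
carriage [([309.0, 162.2, -0.2, 15.2], 0.54)]
mark_tip [([310.4, 164.2, 15.5, 7.8], 0.61)]
```

{"fn": "jog_arm", "kwargs": {"series": [[[0,0,0],[0,0,0.03],1],[[0,0,0],[0,0,0.06],1],[[0,0,0],[0,0,0.09],1],[[0,0,0],[0,0,0.12],1],[[0,0,0],[0,0,0.15],1],[[0,0,0],[0,0,0.18],1],[[0,0,0],[0,0,0.21],1],[[0,0,0],[0,0,0.222],1],[[0,0,0],[0,0,0.222],1]]}}

```text
clock: 15.55
tool_pos: [0.5163, -0.1304, 0.0793]
tool_rot: [0.066, 0.968, 0.001, 0.242]
ft_force: [-1.8, -2.1, 4.2]
gripper_width: 0.464
grasp_force: 30.0
```

```bash
python3 m.py
python3 - <<'E'
from h import *
t=cams.snapshot("top"); s=cams.snapshot("scene")
f=lambda s,c:cv2.resize(s["pixels"][c[1]:c[1]+c[3],c[0]:c[0]+c[2],::-1],(400,480),interpolation=cv2.INTER_CUBIC)
cv2.imwrite("pics/ts.png",np.hstack([f(t,(290,140,50,60)),f(s,(210,210,50,60))]))
E
```

```text
[-0.01295441 -0.1723088   0.07925707] [ 0.94853686  0.90531451 -1.23846984  2.47590304  1.97492093  0.88427955
 -0.30740233] [-1.77182081 -2.0588742   4.17018589] [-0.08235111  0.1139141  -0.04269715]
t 15.55 shift [0.0004, 0.0016, 0.0008] turn [-0.0004, 0.0001, -0.5233] rows 0.0216952684778687 13.156379274281385
t 15.55 shift [0.0004, 0.0016, 0.0008] turn [-0.0001, 0.0003, 0.0767] rows 0.0216952684778687 1.9274437073931419
pointer_tip []
carriage []
mark_tip []
```

View pics/ts.png

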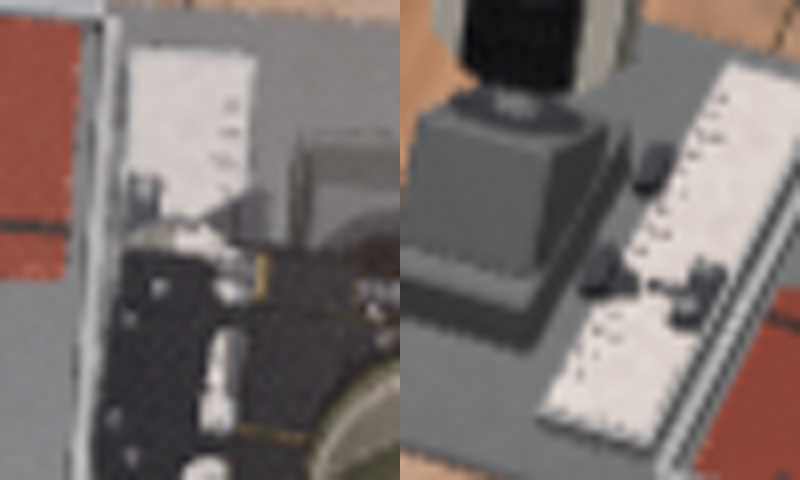

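Now the needle and rider tip nearly coincide: (650,287) against (640,283) in the scene crop, and about (195,215) against (198,220) in the top crop.

Run:
```python
from h import *
s=cams.snapshot("scene"); t=cams.snapshot("top")
f=lambda x,y:S(at_z(s,((x-400+.5)/8-.5+210,(y+.5)/8-.5+210),.025))
g=lambda x,y:S(at_z(t,((x+.5)/8-.5+290,(y+.5)/8-.5+140),.025))
print("scene mark",f(640,283),"needle",f(652,287),f(680,295))
print("top mark",g(198,222),"needle",g(190,217),"carriage c",g(146,202))
```

```text
scene mark [ 0.02599054 -0.11523849  0.025     ] needle [ 0.02627265 -0.11047626  0.025     ] [ 0.02635663 -0.099628    0.025     ]
top mark [ 0.02622095 -0.11180633  0.025     ] needle [ 0.02776587 -0.10898619  0.025     ] carriage c [ 0.03189464 -0.09373295  0.025     ]
```

{"fn": "jog_arm", "kwargs": {"series": [[[0,0,0],[0,0,0],0.15],[[0,0,0],[0,0,0],0.15],[[0,0,0],[0,0,0],0.15],[[0,0,0],[0,0,0],0.15],[[0,0,-0.03],[0,0,0],0.15],[[0,0,-0.07],[0,0,0],0.15],[[0,0,-0.13],[0,0,0],0.15],[[0,0,-0.18],[0,0,0],0.15],[[0,0,-0.18],[0,0,0],0.15],[[0,0,-0.18],[0,0,0],0.15]]}}

```text
clock: 16.78
tool_pos: [0.4743, -0.1281, 0.1598]
tool_rot: [0.064, 0.968, -0.0, 0.243]
ft_force: [-0.6, -0.4, -0.1]
gripper_width: 0.852
grasp_force: 0.0
```

Run:
```python
from h import *
st=readout.get_state(); print(S(st["tool_pos"]),st["qpos"],st["ft_force"])
s=wsnap(); p=[proj(s,W(.026,-.108,.025)),proj(s,W(.0,-.108,.025))]; print(p)
for t in ("pointer_tip","carriage","mark_tip"): print(t,[(np.round(r["rect"],1).tolist(),round(r["confidence"],2)) for r in spot_in("wrist",t)[:2]])
x,y=np.clip((p[0]-[80,60]).astype(int),0,[400,300]); print(x,y); save(s,"w5.png",(x,y,160,120),5)
```

```text
[-0.0550351  -0.17261576  0.15977606] [ 1.05007721  0.62462269 -1.25739089  2.49868746  1.81383221  0.62969606
 -0.22715413] [-0.58384479 -0.38857434 -0.10772931]
[array([347.63187918, 187.63868139]), array([349.74279435, 166.22377123])]
pointer_tip [([340.3, 173.7, 32.0, 28.3], 0.94)]
carriage [([343.6, 170.4, 29.1, 31.1], 0.82)]
mark_tip [([323.5, 184.3, 17.5, 20.6], 0.72)]
267 127
```

View pics/w5.png

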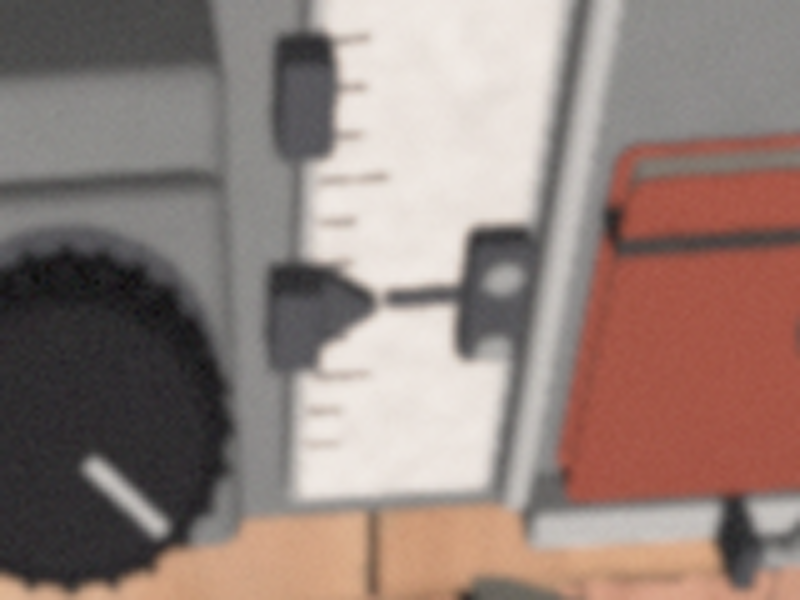

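The needle tip at (390,297) points straight at the pointed rider's tip at (377,299), well under 1 mm off. The notebook's back edge at row 500 meets the stop, and the gripper is clear.

```bash
python3 -c "
from h import *
print(ticket.job_done())"
```

```text
the job is handed in; nothing more can be done
None
```

I handed the job in: the notebook is home under the hold-down arm, and the pointer stands opposite the pointed rider, less than 1 mm off in the last wrist picture. `job_done()` returned no verdict, so I don't know how it was judged.

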